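# Sort the gingerbread house pieces by kind

## Robot

A 6-joint arm with a two-finger parallel gripper is mounted at the origin on the work surface. World frame = base frame: x ahead of the robot, y to its left, z up, the work surface at z = 0. Lengths are in mm, angles in rad, forces in N, time in s.
With the tool pointing down it reaches from about 375 to 900 mm from the base axis. Payload 3.1 kg.
Tool frame: the origin (TCP) lies between the finger pads; the fingertips stand 8 mm ahead of it and the grasp point (between the pads) lies 11 mm behind it; z points along the fingers, y is the line along which they close (so a half turn about z gives the same grasp; the last joint's range is limited). The gripper opens to 85 mm and grips with 20 to 120 N. Pads are 22 mm wide; open, the fingers measure 114 mm over their backs; the gripper's body (76 mm by 85 mm) begins 54 mm behind the grasp point. The pads swing forward as they close: fully open they stand 13 mm farther back than shut.
Start: joints at [-1.3, 0.527, 1.433, -0, 1.181, -0.178], TCP at [271.759, -562.8, 239.31] pointing down, gripper open.
Joint ranges: [-3.08, 3.08], [-0.75, 2.2], [0.22, 2.44], [-1.43, 4.57], [0, 2.65], [-2.85, 2.85]. Speed limits (rad/s): [2.79, 2.79, 3.14, 3.14, 3.14, 3.14].

## Interface

Orientations are given as a rotation vector (axis times angle).
In Python, from station import env gives the robot as it stands.
- The arm moves only by the tool arm_command, never from a script. Its arguments are lists of equal length, an entry for each row: "turn": the turn, a rotation vector about the tool's x, y, z scaled (see below), a list of three; "travel": the shift along the tool's x, y, z scaled (see below), a list of three; "claw": the opening, from 0 (shut) to 1 (fully open). A call has 1 to 8 rows; each row is the pose to reach, as a shift and turn from the pose commanded when the call began, along the tool's axes at that moment, turning the shorter way round; what a row does not reach only later rows make up. The controller multiplies each number of a shift by 0.2 m and each number of a turn by 360 degrees. A row lasts 1/12 s, in which the tool goes at most 41.7 mm and 7.16 degrees, less where a joint would pass 70% of its speed; a pose out of reach is approached as far as the arm can. A call with a number of a shift or a turn outside -1 to 1 is refused whole. A call with a gripper value outside its range is refused whole. The fingers move at their own pace and stop on an object; "grip_force" is the grip in N (left out, the last holds). Time passes only in rows, so rows that repeat a pose let the fingers close. It gives the time, the measured TCP pose, the force, the opening and the grip force at its end, in the units of the state.
- env.get_obs(): the state, without advancing time (a new reading comes with each control period).
- env.get_image(name): name is "scene" or "side" or "wrist"; returns a dict with "img" (400x640x3 uint8, blue, green, red), "K" (3x3 intrinsics, pixels), "world_from_camera" (4x4, takes a point from camera to world coordinates); the wrist camera has in their place "hand_eye" (4x4, takes a point from camera to tool coordinates, whose origin is the TCP and whose axes are the flange's). Camera axes: x right, y down, z forward; pixel columns grow to the right and rows downward; lengths in mm; the calibration is good to about 2 mm. A picture is of the moment at which its call begins: read the wrist's pose just before it. There is no depth.
- env.finish_job(): hands the job in; it is judged then, once.
The state is a dict: "clock": time; "joint_pos": joint angles; "joint_velocities": joint speeds; "tau": joint torques, N m; "position": TCP position; "orientation": TCP orientation; "contact_force": force on the tool from outside, world axes, zero at the start; "wrist_torque": the same for the moment, N m; "width": finger opening in mm; "grip_force": force on a finger pad.
Only numpy, scipy, OpenCV 4.12 (cv2) and the standard library are available. Lean on these libraries where they do the work, as an engineer would, in place of code of your own. Each camera call takes 0.05 s, during which the arm holds its last target. There are 200 camera calls.

## Task

Sort the five loose gingerbread pieces for the builders: both long roof slabs into the long tin, both pointed gables into the square box and the round piece into the round dish. Lay each one flat on the floor of its tray, iced side up, none on top of another; they are brittle, so set them down rather than dropping or throwing them. Leave the half-built tower and the tub of icing where they stand.

Things in the scene. Friction and masses are not known exactly. Their poses are not given: they have to be found in the camera images.
- roof_a: Roof slab: a long rectangle, 76 mm by 36 mm; brown gingerbread, 12 mm thick, thin white icing line on its upper face; starts flat on the table. Origin: centre of its underside; x along its 76 mm length, y across its 36 mm width, z up through the iced face. One of two alike.
- roof_b: Roof slab: a long rectangle, 76 mm by 36 mm; brown gingerbread, 12 mm thick, thin white icing line on its upper face; starts flat on the table. Origin: centre of its underside; x along its 76 mm length, y across its 36 mm width, z up through the iced face. The other of the two.
- gable_a: Gable: five-sided house shape, 60 mm long, 44 mm wide; brown gingerbread, 12 mm thick, thin white icing line on its upper face; starts flat on the table. Origin: underside, centre of the 60 x 44 outline; x points to the 90 degree tip (x = +30 mm), flat foot at x = -30; the parallel sides, y = +-22 mm, run from x = -30 to +8 (grip at about x = -9); z up through the iced face. One of two alike.
- gable_b: Gable: five-sided house shape, 60 mm long, 44 mm wide; brown gingerbread, 12 mm thick, thin white icing line on its upper face; starts flat on the table. Origin: underside, centre of the 60 x 44 outline; x points to the 90 degree tip (x = +30 mm), flat foot at x = -30; the parallel sides, y = +-22 mm, run from x = -30 to +8 (grip at about x = -9); z up through the iced face. The other of the two.
- round: Round piece: a disc 48 mm across; brown gingerbread, 12 mm thick, thin white icing line on its upper face; starts flat on the table. Origin: centre of its underside; z up through the iced face.
- long_tin: Long shallow open aluminium tin, fixed to the table: inside 100 mm (x) by 190 mm (y), walls 4 mm thick, rim 20 mm above the table, inner floor 4 mm above the table. Origin: centre of its underside, on the table; y along its length, z up. Two roof slabs fit end to end along y.
- square_box: Square shallow open box of pale wood, fixed to the table: inside 150 mm by 150 mm, walls 4 mm thick, rim 20 mm above the table, inner floor 4 mm above the table. Origin: centre of its underside, on the table; x and y along its sides, z up.
- round_dish: Round shallow open dish of white ceramic, fixed to the table: inner floor 124 mm across and 4 mm above the table, wall 4 mm thick and slightly flared, rim 138 mm across and 20 mm above the table. Origin: centre of its underside, on the table; z up.
- tower: Half-built gingerbread tower of stepped tiers, loose, left of the work; foot 150 mm square, about 150 mm high. Origin: centre of its underside. Not to be moved.
- icing_tub: Clear square plastic tub of set white icing, loose, right of the work; 110 mm square, 55 mm high. Origin: centre of its underside. Not to be moved.
Things that resemble listed ones, but are neither listed nor needed, are in the scene too. Leave any turquoise look-alike of the gable_b alone.

How it is judged:
By the outcome, as a careful person would: the job done as asked, in the order asked, and still so for the second after the job is handed in, with the robot touching nothing.
It also fails if it takes over 112 s, if anything falls off the work surface, if the arm or the gripper's body presses on something with over 40 N, if the wrist force passes 120 N, or if a joint passes its speed limit or range.

## Working session

There is one attempt and no reset: what is moved stays moved. The work goes in short steps, Python scripts to look and compute and a tool call to move; the robot and the scene stay as the last step left them, time stands still between calls to the robot, and variables do not carry over. Pictures are saved under pics/ and viewed, at most 14 in all, crops included, and the job is handed in when it is done.

Besides the shell and the picture viewer there is one more tool, called as a command line: name --argument value ..., lists and objects as JSON in quotes. arm_command: Moves the arm, as the interface text tells. Its arguments: {"type":"object","properties":{"turn":{"type":"array","items":{"type":"array","items":{"type":"number"}}},"travel":{"type":"array","items":{"type":"array","items":{"type":"number"}}},"claw":{"type":"array","items":{"type":"number"}},"grip_force":{"type":"number"}},"required":["turn","travel","claw"]}

```bash
ls; mkdir -p pics
python3 - <<'E'
from station import env
import cv2,json,numpy as np
o=env.get_obs();print(o)
d={}
for n in("scene","side"):
    r=env.get_image(n);cv2.imwrite(f"pics/{n}0.png",r["img"]);d[n]=(np.array(r["K"]).tolist(),np.array(r["world_from_camera"]).tolist())
r=env.get_image("wrist");cv2.imwrite("pics/wrist0.png",r["img"]);d["wrist"]=(np.array(r["K"]).tolist(),np.array(r["hand_eye"]).tolist())
json.dump(d,open("cal.json","w"));print(d)
E
```

```text
pics
{'clock': 0.0, 'joint_pos': array([-1.29950363e+00,  5.28499500e-01,  1.43388930e+00, -7.43633846e-06,
        1.18141328e+00, -1.78512592e-01]), 'joint_velocities': array([-6.78279884e-04,  1.25644366e-04, -3.48382635e-03, -2.82509478e-04,
       -6.16406281e-04,  6.05233069e-05]), 'tau': array([-8.20889682e-05, -4.42349517e+01, -1.78025454e+01, -3.01708842e-04,
        8.51510209e-03,  1.46290425e-06]), 'position': array([ 271.57159717, -562.14111741,  238.31726694]), 'orientation': array([-3.06032208e+00, -7.00123359e-01,  1.71610927e-04]), 'contact_force': array([ 0.610432  ,  0.06426086, -0.80206466]), 'wrist_torque': array([ 0.01674846, -0.06746998, -0.00722652]), 'grip_force': 0.0, 'width': 85.63317913436937}
{'scene': ([[396.0336981102732, 0.0, 311.7232637072334], [0.0, 396.0336981102732, 198.8922671225437], [0.0, 0.0, 1.0]], [[-0.09994260051546607, 0.8455299167587144, -0.5244908354473006, 1208.1242850073709], [0.9949842871717122, 0.08269723115426161, -0.05627998081750127, 51.12317073051496], [-0.004212467638526662, -0.5274849076754898, -0.8495539578455121, 1137.0928264043546], [0.0, 0.0, 0.0, 1.0]]), 'side': ([[369.1650290448358, 0.0, 319.42134071963835], [0.0, 369.1650290448358, 195.3805326078914], [0.0, 0.0, 1.0]], [[-0.9407380799298368, -0.24335141882463177, 0.23620320049898252, 229.38528520819335], [-0.3391324837646899, 0.6771174014005863, -0.6530705805470874, 784.8021094601593], [-0.001011644955613014, -0.6944725420609197, -0.7195184951743269, 891.9249199160138], [0.0, 0.0, 0.0, 1.0]]), 'wrist': ([[342.12585006109094, 0.0, 320.8796108672682], [0.0, 342.12585006109094, 199.25159637046724], [0.0, 0.0, 1.0]], [[-0.00011687336281690313, -0.9642064812546124, -0.26515249922867784, 67.9073387296194], [0.9999999789086469, -6.790884826368197e-05, -0.00019383263922046203, -0.7101083299648758], [0.0001688884861782165, -0.2651525162901255, 0.9642064688549294, -134.73529551512914], [0.0, 0.0, 0.0, 1.0]])}
```

View pics/scene0.png

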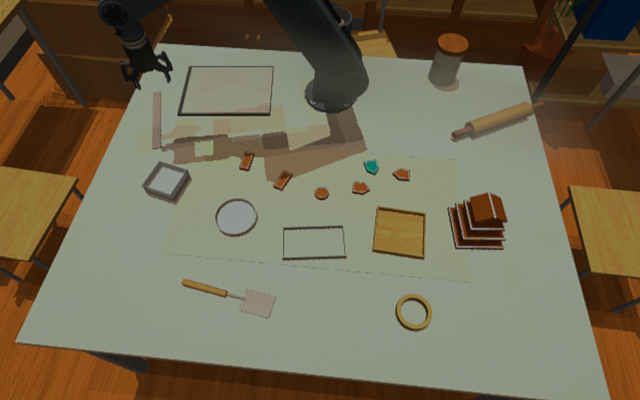

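View pics/side0.png

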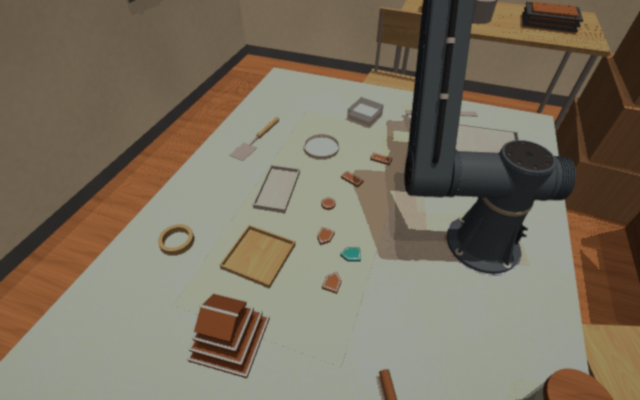

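The scene view shows slabs at (246,160) and (283,180), the round at (321,193), and gables at (360,187) and (401,174). The turquoise look-alike is at (371,167). The dish is at (236,217), the tin at (314,242) and the box at (399,232). The side view agrees.

```bash
cat > h.py <<'E'
import cv2,json,numpy as np
from scipy.spatial.transform import Rotation as R
C={k:(np.array(a),np.array(b)) for k,(a,b) in json.load(open("cal.json")).items()}
def cast(name,px,z,T=None):
    K,W=C[name]; W=W if T is None else T@W
    px=np.atleast_2d(np.array(px,float)); d=np.c_[px,np.ones(len(px))]@np.linalg.inv(K).T@W[:3,:3].T
    return W[:3,3]+d*((z-W[2,3])/d[:,2])[:,None]
def tool(o):
    T=np.eye(4);T[:3,:3]=R.from_rotvec(o["orientation"]).as_matrix();T[:3,3]=o["position"];return T
def brown(img):
    h=cv2.cvtColor(img,cv2.COLOR_BGR2HSV)
    return cv2.inRange(h,(2,110,50),(16,255,255))
def blobs(m,amin):
    cs,_=cv2.findContours(m,cv2.RETR_EXTERNAL,cv2.CHAIN_APPROX_NONE)
    return [c[:,0,:] for c in cs if cv2.contourArea(c)>amin]
E
python3 - <<'E'
from h import *
for n in("scene","side"):
    img=cv2.imread(f"pics/{n}0.png");m=brown(img)
    for c in blobs(m,40):
        if cv2.contourArea(c)>600:continue
        p=cast(n,c,8)[:,:2].astype(np.float32)
        if not(300<p[:,0].mean()<900 and abs(p[:,1].mean())<450):continue
        r=cv2.minAreaRect(p);print(n,c.mean(0).round(),np.round(r[0]),np.round(r[1]),round(r[2]))
s=cv2.imread("pics/scene0.png");cv2.imwrite("pics/crop1.png",cv2.resize(s[140:270,200:440],None,fx=3.3,fy=3.3,interpolation=cv2.INTER_CUBIC))
for nm,px in dict(dish=[(216,217),(257,217),(236,199),(236,235)],tin=[(283,227),(344,226),(345,258),(284,260)],box=[(377,208),(425,210),(424,258),(373,253)]).items(): print(nm,cast("scene",px,20).round()[:,:2].tolist())
E
```

```text
scene [321. 193.] [486.   7.] [44. 44.] 6
scene [359. 189.] [453. 139.] [56. 47.] 83
scene [282. 180.] [ 442. -133.] [41. 81.] 66
scene [402. 175.] [381. 275.] [47. 54.] 6
scene [246. 160.] [ 373. -273.] [39. 83.] 83
side [332. 282.] [378. 274.] [31. 39.] 2
side [325. 237.] [448. 138.] [33. 55.] 6
side [328. 205.] [481.   7.] [39. 40.] 20
side [352. 179.] [ 441. -129.] [37. 72.] 72
side [381. 159.] [ 369. -270.] [36. 70.] 83
dish [[617.0, -324.0], [604.0, -192.0], [543.0, -273.0], [675.0, -247.0]]
tin [[632.0, -103.0], [610.0, 90.0], [719.0, 99.0], [744.0, -85.0]]
box [[533.0, 193.0], [525.0, 349.0], [695.0, 337.0], [694.0, 183.0]]
```

View pics/crop1.png

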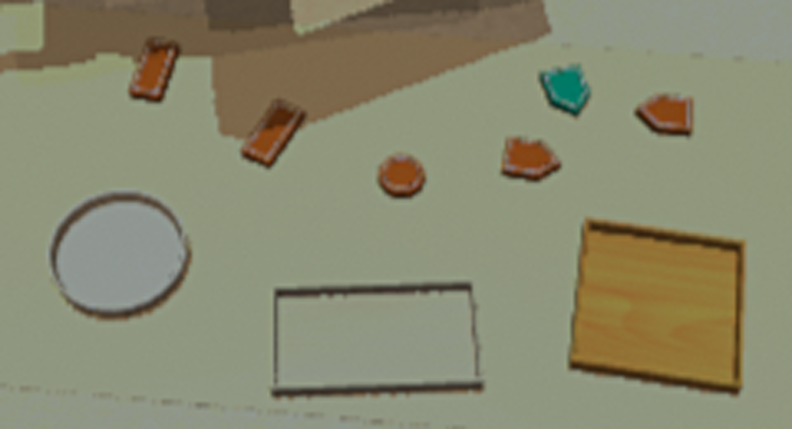

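arm_command --turn '[[0,0,0.0714],[0,0,0.0714],[0,0,0.0714],[0,0,0.0714],[0,0,0.0714],[0,0,0.0714]]' --travel '[[0.8,-0.62,-0.2],[0.8,-0.62,-0.2],[0.8,-0.62,-0.2],[0.8,-0.62,-0.2],[0.8,-0.62,-0.2],[0.8,-0.62,-0.2]]' --claw '[1,1,1,1,1,1]'

```text
clock: 0.65
position: [364.0, -374.9, 280.4]
orientation: [-3.138, -0.01, -0.002]
contact_force: [0.1, -0.4, -0.7]
width: 85.5
grip_force: 0.0
```

arm_command --turn '[[0,0,0],[0,0,0],[0,0,0],[0,0,0],[0,0,0],[0,0,0],[0,0,0],[0,0,0]]' --travel '[[0.55,-1,-0.6],[0.55,-1,-0.6],[0.55,-1,-0.6],[0.55,-1,-0.6],[0.55,-1,-0.6],[0.55,-1,-0.6],[0.55,-1,-0.6],[0.55,-1,-0.6]]' --claw '[1,1,1,1,1,1,1,1]'

```text
clock: 1.32
position: [473.1, -180.0, 400.9]
orientation: [3.14, 0.009, 0.005]
contact_force: [-0.2, -0.6, -0.4]
width: 85.6
grip_force: 0.0
```

arm_command --turn '[[0,0,0],[0,0,0],[0,0,0],[0,0,0],[0,0,0],[0,0,0],[0,0,0]]' --travel '[[0.1,-0.75,0],[0.1,-0.75,0],[0.1,-0.75,0],[0.1,-0.75,0],[0.1,-0.75,0],[0.1,-0.75,0],[0.1,-0.75,0]]' --claw '[1,1,1,1,1,1,1]'

```text
clock: 1.9
position: [491.2, -33.0, 398.4]
orientation: [3.141, -0.0, -0.003]
contact_force: [0.5, -0.8, -0.3]
width: 85.9
grip_force: 0.0
```

```bash
cat >> h.py <<'E'
def top(img):  # brown plus icing line closed -> piece silhouette
    return cv2.morphologyEx(brown(img),cv2.MORPH_CLOSE,np.ones((5,5),np.uint8))
E
python3 - <<'E'
from h import *
from station import env
o=env.get_obs();T=tool(o);r=env.get_image("wrist");img=r["img"];cv2.imwrite("pics/w1.png",img)
print(o["clock"],o["position"],o["orientation"],np.abs(o["joint_velocities"]).max())
np.save("T1.npy",T)
for c in blobs(top(img),150):
    p=cast("wrist",c,12,T)[:,:2].astype(np.float32)
    if np.abs(p).max()>900: continue
    r=cv2.minAreaRect(p);b=cv2.boxPoints(r);print(c.mean(0).round(),np.round(r[0],1),np.round(r[1],1),round(r[2],1),cv2.contourArea(p))
E
```

```text
1.9 [491.16780926 -32.99112361 398.35346778] [ 3.14088105e+00 -7.52795369e-05 -3.02206933e-03] 0.018100508092399797
[ 11. 336.] [163.4 520.1] [25.3 65.5] 28.0 1167.867995832581
[128. 219.] [381.1 274.1] [54.8 42.4] 90.0 1738.711702371249
[468. 222.] [ 375.1 -269.6] [37.3 75.5] 84.1 2118.4180272126105
[215. 176.] [450.9 136.5] [58.6 45.3] 84.7 1829.5329128877493
[385. 180.] [ 444.6 -131.3] [36.  74.5] 68.1 2366.3175568215083
[295. 156.] [484.8   6.3] [44.3 45.8] 90.0 1570.8698760098196
[  6. 127.] [528.8 433.8] [23.4 61.5] 75.9 719.872475408949
```

View pics/w1.png

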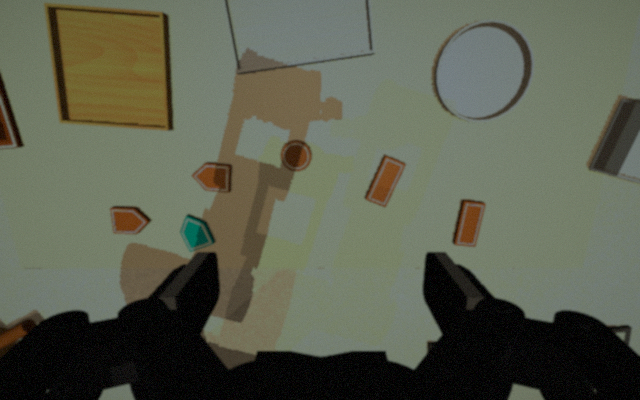

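The wrist view shows slabs at (468,222) and (385,180), the round at (295,156), and gables at (215,176) tip left and (128,219) tip right. The turquoise one is at (197,232). The tin's near edge, the box and the dish are also in view.

Run:
```python
from h import *
T=np.load("T1.npy")
print("tin near",cast("wrist",[(238,73),(374,53),(228,2),(368,2)],20,T).round()[:,:2].tolist())
print("box",cast("wrist",[(48,7),(168,12),(172,130),(62,122)],20,T).round()[:,:2].tolist())
print("dish",cast("wrist",[(433,68),(531,66),(482,21),(480,119)],20,T).round()[:,:2].tolist())
img=cv2.imread("pics/w1.png")
for c in blobs(top(img),150):
    p=cast("wrist",c,12,T)[:,:2]
    if p[:,1].min()<100 or p[:,1].max()>320 or p[:,0].min()<300:continue
    a=cv2.approxPolyDP(p.astype(np.float32)[:,None],4,True)[:,0];print("gable",a.round().tolist())
```

```text
tin near [[602.0, 84.0], [628.0, -106.0], [692.0, 92.0], [692.0, -96.0]]
box [[686.0, 335.0], [680.0, 174.0], [523.0, 187.0], [535.0, 346.0]]
dish [[609.0, -190.0], [611.0, -328.0], [669.0, -252.0], [539.0, -265.0]]
gable [[401.0, 301.0], [399.0, 297.0], [363.0, 298.0], [360.0, 264.0], [375.0, 248.0], [382.0, 247.0], [402.0, 266.0]]
gable [[456.0, 166.0], [435.0, 146.0], [428.0, 112.0], [467.0, 106.0], [473.0, 145.0]]
```

arm_command --turn '[[0,0,0.0167],[0,0,0.0167],[0,0,0.0167],[0,0,0.0167],[0,0,0.0167],[0,0,0.0167],[0,0,0.0167],[0,0,0.0167]]' --travel '[[-0.58,1,1],[-0.58,1,1],[-0.58,1,1],[-0.58,1,1],[-0.58,1,1],[-0.58,1,1],[-0.58,1,1],[-0.58,1,1]]' --claw '[1,1,1,1,1,1,1,1]'

```text
clock: 2.62
position: [372.0, -234.9, 196.2]
orientation: [-3.135, 0.172, 0.007]
contact_force: [-0.1, 1.4, 0.2]
width: 85.5
grip_force: 0.0
```

arm_command --turn '[[0,0,0],[0,0,0],[0,0,0],[0,0,0],[0,0,0],[0,0,0],[0,0,0],[0,0,0]]' --travel '[[0.015,0.19,0.6],[0.015,0.19,0.6],[0.015,0.19,0.6],[0.015,0.19,0.9],[0.015,0.19,0.9],[0.015,0.19,0.9],[0.015,0.19,0.9],[0.015,0.19,0.9]]' --claw '[1,1,1,1,1,1,1,1]'

```text
clock: 3.28
position: [374.8, -270.9, 20.1]
orientation: [3.136, -0.165, 0.002]
contact_force: [-0.3, 0.5, -0.5]
width: 85.4
grip_force: 0.0
```

```bash
cat >> h.py <<'E'
def look(env,fn):
    o=env.get_obs();T=tool(o);img=env.get_image("wrist")["img"];cv2.imwrite(fn,img);np.save(fn+".npy",T)
    x=T[:2,0];print(round(o["clock"],2),o["position"].round(1),"yaw",np.degrees(np.arctan2(x[1],x[0])).round(2));return img,T
E
python3 - <<'E'
from h import *
from station import env
img,T=look(env,"pics/w2.png")
for c in blobs(top(img),300):
    p=cast("wrist",c,12,T)[:,:2].astype(np.float32)
    r=cv2.minAreaRect(p);print(c.mean(0).round(),np.round(r[0],1),np.round(r[1],1),round(r[2],1))
E
```

```text
3.28 [ 374.8 -270.9   20.1] yaw -6.02
[326. 253.] [ 374.8 -272.7] [35.9 76.5] 83.9
[ 13. 138.] [ 439.  -147.1] [11.7 75.3] 67.3
```

View pics/w2.png

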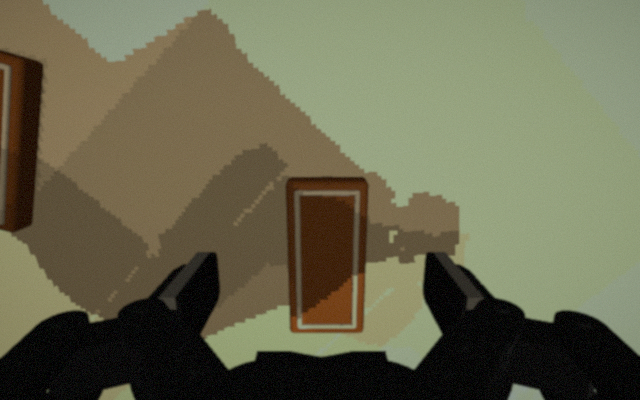

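Slab 1 is centred between the fingers, at (326,253).

arm_command --turn '[[0,0,0],[0,0,0],[0,0,0],[0,0,0],[0,0,0],[0,0,0],[0,0,0],[0,0,0]]' --travel '[[0,0,0.055],[0,0,0.055],[0,0,0.055],[0,0,0.055],[0,0,0.055],[0,0,0.055],[0,0,0.055],[0,0,0.055]]' --claw '[1,1,0,0,0,0,0,0]' --grip_force 30

```text
clock: 4.0
position: [375.1, -269.9, 9.1]
orientation: [3.136, -0.163, 0.002]
contact_force: [-0.3, -0.2, 6.4]
width: 35.2
grip_force: 29.8
```

arm_command --turn '[[0,0,0],[0,0,0],[0,0,0],[0,0,0],[0,0,0]]' --travel '[[0,0,0],[0,0,0],[0,0,0],[0,0,0],[0,0,0]]' --claw '[0,0,0,0,0]'

```text
clock: 4.42
position: [375.1, -269.9, 9.1]
orientation: [3.136, -0.163, 0.002]
contact_force: [0.4, 0.0, 6.6]
width: 34.8
grip_force: 29.8
```

arm_command --turn '[[0,0,0],[0,0,-0.1333],[0,0,-0.1333],[0,0,-0.1333],[0,0,-0.1333],[0,0,-0.1333],[0,0,-0.1333],[0,0,-0.1333]]' --travel '[[0,0,-0.4],[0,0,-0.4],[0.69,-0.625,-0.4],[0.69,-0.625,-0.4],[0.69,-0.625,-0.4],[0.69,-0.625,-0.4],[0.69,-0.625,-0.4],[0.69,-0.625,-0.4]]' --claw '[0,0,0,0,0,0,0,0]'

```text
clock: 5.08
position: [529.0, -157.1, 88.8]
orientation: [2.924, 1.141, 0.005]
contact_force: [-0.2, -0.5, -0.4]
width: 34.8
grip_force: 30.7
```

arm_command --turn '[[0,0,-0.154],[0,0,-0.154],[0,0,-0.154],[0,0,-0.154],[0,0,-0.154],[0,0,-0.154],[0,0,-0.154],[0,0,-0.154]]' --travel '[[0.945,0.094,0],[0.945,0.094,0],[0.945,0.094,0],[0.945,0.094,0],[0.945,0.094,0],[0.945,0.094,0],[0.945,0.094,0],[0.945,0.094,0]]' --claw '[0,0,0,0,0,0,0,0]'

```text
clock: 5.75
position: [677.8, -45.9, 87.8]
orientation: [-2.062, -2.369, 0.001]
contact_force: [-0.4, -0.8, -0.4]
width: 35.2
grip_force: 30.7
```

arm_command --turn '[[0,0,0],[0,0,0]]' --travel '[[0,0,0],[0,0,0]]' --claw '[0,0]'

```text
clock: 5.92
position: [677.5, -46.7, 88.1]
orientation: [-2.074, -2.359, 0.001]
contact_force: [0.2, -0.2, -0.9]
width: 35.1
grip_force: 30.7
```

Run:
```python
from h import *
from station import env
img,T=look(env,"pics/w3.png")
```

```text
5.92 [677.5 -46.7  88.1] yaw 97.35
```

View pics/w3.png

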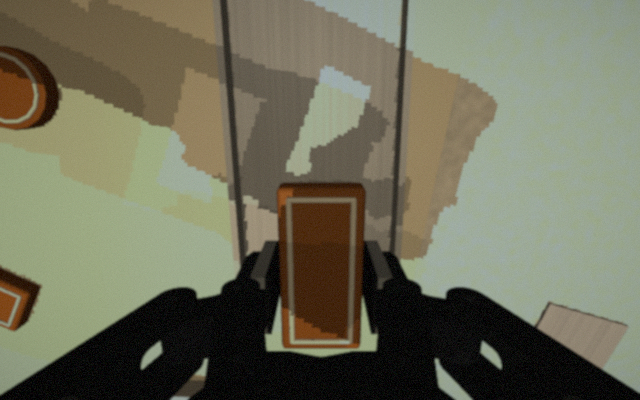

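The held slab is at (321,265), level, between the tin's side walls: left (228,0)→(241,250), right (403,0)→(394,250).

Run:
```python
from h import *
T=np.load("pics/w3.png.npy")
for z in(20,):
  p=cast("wrist",[(228,0),(241,250),(403,0),(394,250)],z,T)
  print(p.round(1)[:,:2].tolist(), ((p-T[:3,3])@T[:3,:3]).round(1).tolist())
img=cv2.imread("pics/w3.png")
for c in blobs(top(img),3000):
    p=cast("wrist",c,T[2,3]+3,T);r=cv2.minAreaRect(p[:,:2].astype(np.float32));print(r)
# scene view: tin ends
```

```text
[[612.3, 67.6], [628.7, -74.8], [704.4, 79.4], [726.0, -62.3]] [[121.7, -50.0, 68.2], [-21.6, -52.0, 68.2], [121.7, 42.8, 68.1], [-21.6, 46.1, 68.1]]
((676.6715087890625, -46.56147766113281), (35.3934211730957, 76.07980346679688), 7.389854431152344)
((558.8798828125, 11.156848907470703), (29.45000648498535, 16.574865341186523), 83.38601684570312)
```

arm_command --turn '[[0,0,0],[0,0,0],[0,0,0],[0,0,0],[0,0,0],[0,0,0],[0,0,0],[0,0,0]]' --travel '[[0,-0.015,0.1],[0,-0.015,0.2],[0,-0.015,0.28],[0,-0.015,0.33],[0,-0.015,0.355],[0,-0.015,0.365],[0,-0.015,0.37],[0,-0.015,0.37]]' --claw '[0,0,0,0,0,0,0,0]'

```text
clock: 6.63
position: [675.6, -47.6, 15.0]
orientation: [2.071, 2.36, 0.001]
contact_force: [0.0, 0.5, 0.1]
width: 35.1
grip_force: 30.7
```

arm_command --turn '[[0,0,0],[0,0,0],[0,0,0],[0,0,0],[0,0,0],[0,0,0]]' --travel '[[0,0,0],[0,0,0],[0,0,0],[0,0,0],[0,0,0],[0,0,0]]' --claw '[0.6,0.6,0.6,0.6,0.6,0.6]'

```text
clock: 7.13
position: [675.1, -47.4, 14.5]
orientation: [2.072, 2.361, 0.0]
contact_force: [0.1, 0.5, -0.0]
width: 51.6
grip_force: 0.0
```

arm_command --turn '[[0,0,0],[0,0,-0.139],[0,0,-0.139],[0,0,-0.139],[0,0,-0.139],[0,0,-0.139],[0,0,-0.139],[0,0,-0.139]]' --travel '[[0,0,-0.2],[0,0,-0.4],[-0.23,-0.985,-0.4],[-0.23,-0.985,-0.4],[-0.23,-0.985,-0.4],[-0.23,-0.985,-0.4],[-0.23,-0.985,-0.4],[-0.23,-0.985,-0.4]]' --claw '[0.6,0.6,1,1,1,1,1,1]'

```text
clock: 7.8
position: [477.4, -118.0, 93.9]
orientation: [-0.871, -3.007, -0.002]
contact_force: [-0.4, -0.3, 0.0]
width: 85.7
grip_force: 0.0
```

arm_command --turn '[[0,0,-0.0294],[0,0,-0.0294],[0,0,-0.0294],[0,0,-0.0294],[0,0,-0.0294],[0,0,-0.0294],[0,0,-0.0294],[0,0,-0.0294]]' --travel '[[0.136,-0.176,0],[0.136,-0.176,0.1],[0.136,-0.176,0.2],[0.136,-0.176,0.3],[0.136,-0.176,0.37],[0.136,-0.176,0.37],[0.136,-0.176,0.37],[0.136,-0.176,0.37]]' --claw '[1,1,1,1,1,1,1,1]'

```text
clock: 8.47
position: [444.2, -133.9, 20.8]
orientation: [0.596, 3.084, -0.0]
contact_force: [0.4, -0.5, 0.3]
width: 85.5
grip_force: 0.0
```

```bash
cat >> h.py <<'E'
def held(img,T,z=12,amin=3000):
    for c in blobs(top(img),amin):
        p=cast("wrist",c,z,T);r=cv2.minAreaRect(p[:,:2].astype(np.float32))
        q=np.r_[r[0],z]-T[:3,3];print(np.round(r[0],1),np.round(r[1],1),round(r[2],1),"tool",(q@T[:3,:3]).round(1),"area",round(cv2.contourArea(p[:,:2].astype(np.float32))))
E
python3 - <<'E'
from h import *
from station import env
held(*look(env,"pics/w4.png"))
E
```

```text
8.47 [ 444.2 -133.9   20.8] yaw 158.11
[477.9  -7.8] [21.7 51.1] 82.0 tool [ 15.7 129.6   8.8] area 753
[ 440.3 -133.1] [35.9 76.5] 68.0 tool [ 4.  -0.7  8.8] area 2653
```

arm_command --turn '[[0,0,0],[0,0,0],[0,0,0],[0,0,0],[0,0,0],[0,0,0],[0,0,0],[0,0,0]]' --travel '[[0.02,0,0.03],[0.02,0,0.05],[0.02,0,0.05],[0.02,0,0.05],[0.02,0,0.05],[0.02,0,0.05],[0.02,0,0.05],[0.02,0,0.05]]' --claw '[1,1,0,0,0,0,0,0]' --grip_force 30

```text
clock: 9.18
position: [440.3, -132.4, 10.6]
orientation: [0.596, 3.084, -0.0]
contact_force: [-0.4, -0.2, 2.5]
width: 35.1
grip_force: 30.2
```

arm_command --turn '[[0,0,0],[0,0,0.139],[0,0,0.139],[0,0,0.139],[0,0,0.139],[0,0,0.139],[0,0,0.139],[0,0,0.139]]' --travel '[[0,0,-0.2],[0,0,-0.4],[-0.477,0.823,-0.4],[-0.477,0.823,-0.4],[-0.477,0.823,-0.4],[-0.477,0.823,-0.4],[-0.477,0.823,-0.4],[-0.477,0.823,-0.4]]' --claw '[0,0,0,0,0,0,0,0]'

```text
clock: 9.85
position: [596.5, -11.6, 91.1]
orientation: [1.797, 2.567, 0.008]
contact_force: [0.8, -0.5, 0.0]
width: 35.2
grip_force: 30.3
```

arm_command --turn '[[0,0,0.0297],[0,0,0.0297],[0,0,0.0297],[0,0,0.0297],[0,0,0.0297],[0,0,0.0297],[0,0,0.0297],[0,0,0.0297]]' --travel '[[0.159,0.436,0],[0.159,0.436,0],[0.159,0.436,0],[0.159,0.436,0],[0.159,0.436,0],[0.159,0.436,0],[0.159,0.436,0],[0.159,0.436,0]]' --claw '[0,0,0,0,0,0,0,0]'

```text
clock: 10.52
position: [659.8, 43.7, 90.2]
orientation: [-2.032, -2.394, 0.001]
contact_force: [0.7, 0.6, 0.0]
width: 35.4
grip_force: 30.3
```

Run:
```python
from h import *
from station import env
i,T=look(env,"pics/w5.png");held(i,T,T[2,3]+2)
```

```text
10.52 [659.8  43.7  90.2] yaw 99.35
[545.3  46. ] [29.6 29.2] 20.9 tool [  20.9 -112.6   -1.8] area 677
[659.5  40.8] [35.1 82.5] 9.4 tool [-2.7 -0.8 -2. ] area 2692
```

View pics/w5.png

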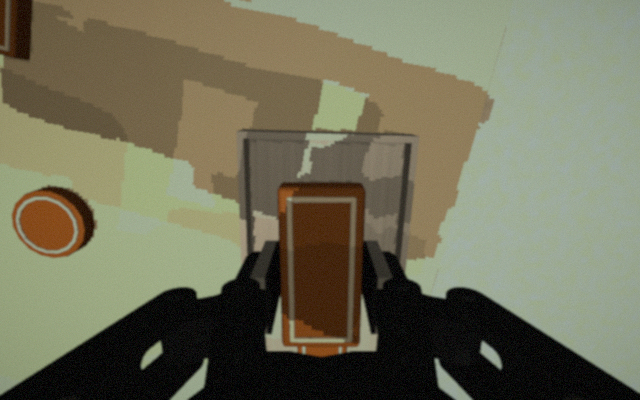

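The held slab is over the tin. The tin's end rim is at row 133, its walls are at columns 243 and 410, and slab 1 shows below at (322,350).

Run:
```python
from h import *
from station import env
T=np.load("pics/w5.png.npy")
p=cast("wrist",[(242,131),(415,136),(244,250),(404,250)],20,T)
print(p.round(1)[:,:2].tolist(), ((p-T[:3,3])@T[:3,:3]).round(1).tolist())
p=cast("wrist",[(302,348),(342,348)],16,T);print(p.round(1)[:,:2].tolist())
o=env.get_obs();print(o["position"],o["orientation"])
```

```text
[[604.4, 88.5], [705.7, 102.2], [613.5, 13.2], [715.7, 30.1]] [[53.2, -47.2, 70.3], [50.3, 54.9, 70.1], [-22.6, -50.6, 70.3], [-22.5, 53.1, 70.1]]
[[661.9, -57.9], [690.2, -53.2]]
[660.10589402  43.7668895   90.36100705] [-2.03252958e+00 -2.39460038e+00  9.20263382e-04]
```

arm_command --turn '[[0,0,0],[0,0,0],[0,0,0],[0,0,0],[0,0,0],[0,0,0],[0,0,0],[0,0,0]]' --travel '[[0,0,0],[0,0,0.1],[0,0,0.2],[0,0,0.28],[0,0,0.34],[0,0,0.365],[0,0,0.378],[0,0,0.378]]' --claw '[0,0,0,0,0,0,0,0]'

```text
clock: 11.23
position: [660.8, 44.6, 15.1]
orientation: [-2.031, -2.396, 0.0]
contact_force: [-0.0, -0.1, -0.2]
width: 35.1
grip_force: 30.3
```

arm_command --turn '[[0,0,0],[0,0,0],[0,0,0],[0,0,0],[0,0,0],[0,0,0]]' --travel '[[0,0,0],[0,0,0],[0,0,0],[0,0,0],[0,0,0],[0,0,0]]' --claw '[0,0,0.58,0.58,0.58,0.58]'

```text
clock: 11.73
position: [661.1, 44.7, 14.9]
orientation: [2.031, 2.396, 0.0]
contact_force: [-0.4, 0.2, -0.0]
width: 49.3
grip_force: 0.0
```

arm_command --turn '[[0,0,0],[0,0,0],[0,0,0.051],[0,0,0.051],[0,0,0.051],[0,0,0.051],[0,0,0.051],[0,0,0.051]]' --travel '[[0,0,-0.2],[0,0,-0.4],[0.586,-0.971,-0.4],[0.586,-0.971,-0.4],[0.586,-0.971,-0.4],[0.586,-0.971,-0.4],[0.586,-0.971,-0.4],[0.586,-0.971,-0.4]]' --claw '[0.58,0.58,1,1,1,1,1,1]'

```text
clock: 12.4
position: [442.8, 129.8, 94.7]
orientation: [-2.382, -2.04, 0.01]
contact_force: [-0.1, 0.3, 1.1]
width: 85.5
grip_force: 0.0
```

arm_command --turn '[[0,0,0],[0,0,0],[0,0,0],[0,0,0],[0,0,0],[0,0,0],[0,0,0]]' --travel '[[0,0,0],[0,0,0.1],[0,0,0.2],[0,0,0.3],[0,0,0.37],[0,0,0.37],[0,0,0.37]]' --claw '[1,1,1,1,1,1,1]'

```text
clock: 12.98
position: [451.1, 128.3, 20.2]
orientation: [-2.388, -2.041, 0.0]
contact_force: [0.1, 0.1, 0.0]
width: 85.3
grip_force: 0.0
```

```bash
cat >> h.py <<'E'
def poly(img,T,z=12,amin=3000):
    for c in blobs(top(img),amin):
        p=cast("wrist",c,z,T);q=((p-T[:3,3])@T[:3,:3])[:,:2].astype(np.float32)
        print("poly in tool",cv2.approxPolyDP(q[:,None],4,True)[:,0].round().tolist())
E
python3 - <<'E'
from h import *
from station import env
i,T=look(env,"pics/w6.png");held(i,T);poly(i,T)
E
```

```text
12.98 [451.1 128.3  20.2] yaw 81.04
[449.6 140.4] [60.3 43.9] 83.9 tool [11.7 -3.4  8.2] area 2122
poly in tool [[41.0, -6.0], [17.0, -25.0], [-16.0, -24.0], [-17.0, 19.0], [24.0, 16.0]]
```

View pics/w6.png

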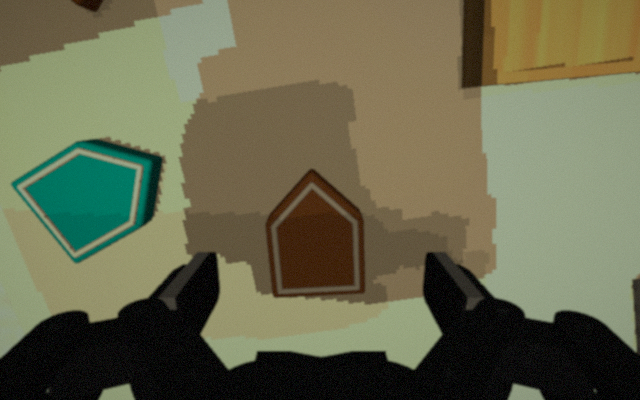

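Gable_a sits between the fingers at (316,235), about 3 mm left and turned about 3°. The turquoise one at (85,200) is clear of the fingers.

arm_command --turn '[[0,0,-0.008],[0,0,-0.008],[0,0,-0.008],[0,0,-0.008],[0,0,-0.008],[0,0,-0.008],[0,0,-0.008],[0,0,-0.008]]' --travel '[[0.015,-0.017,0.02],[0.015,-0.017,0.04],[0.015,-0.017,0.048],[0.015,-0.017,0.048],[0.015,-0.017,0.048],[0.015,-0.017,0.048],[0.015,-0.017,0.048],[0.015,-0.017,0.048]]' --claw '[1,1,0,0,0,0,0,0]' --grip_force 30

```text
clock: 13.7
position: [447.7, 132.0, 11.7]
orientation: [2.335, 2.1, 0.001]
contact_force: [-1.1, -0.1, 6.4]
width: 43.0
grip_force: 30.7
```

arm_command --turn '[[0,0,0],[0,0,0],[0,0,-0.0056],[0,0,-0.0056],[0,0,-0.0056],[0,0,-0.0056],[0,0,-0.0056],[0,0,-0.0056]]' --travel '[[0,0,-0.2],[0,0,-0.4],[0.506,0.74,-0.4],[0.506,0.74,-0.4],[0.506,0.74,-0.4],[0.506,0.74,-0.4],[0.506,0.74,-0.4],[0.506,0.74,-0.4]]' --claw '[0,0,0,0,0,0,0,0]'

```text
clock: 14.37
position: [609.2, 218.8, 91.4]
orientation: [2.295, 2.141, 0.008]
contact_force: [-0.6, 0.3, -0.6]
width: 42.7
grip_force: 31.0
```

arm_command --turn '[[0,0,0],[0,0,0],[0,0,0]]' --travel '[[0,0,0],[0,0,0],[0,0,0]]' --claw '[0,0,0]'

```text
clock: 14.62
position: [602.9, 216.3, 90.5]
orientation: [-2.297, -2.14, 0.005]
contact_force: [0.1, -0.6, 0.2]
width: 43.0
grip_force: 31.0
```

Run:
```python
from h import *
from station import env
i,T=look(env,"pics/w7.png");held(i,T,T[2,3]+2);poly(i,T,T[2,3]+2)
```

```text
14.62 [602.9 216.3  90.5] yaw 85.94
[602.3 230.2] [66.3 45.2] 86.1 tool [13.8 -1.7 -2. ] area 2192
poly in tool [[47.0, -9.0], [32.0, -9.0], [44.0, -12.0], [37.0, -21.0], [32.0, -11.0], [17.0, -24.0], [-19.0, -21.0], [-19.0, 19.0], [31.0, 18.0], [32.0, 10.0], [35.0, 15.0], [39.0, 11.0], [35.0, 5.0], [43.0, 5.0], [39.0, -6.0]]
```

View pics/w7.png

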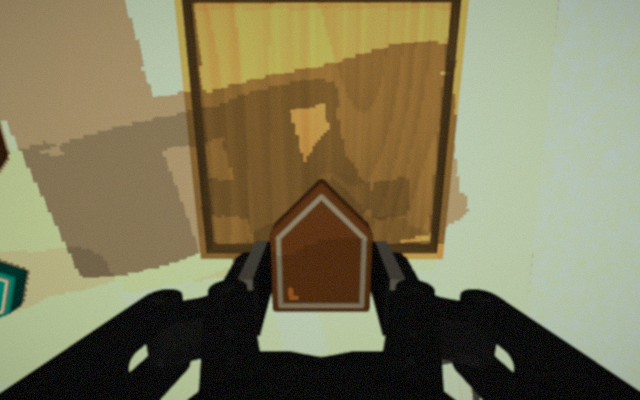

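The held gable is at (321,250). The box's near rim is at row 257, its left rim runs (203,257)→(180,0), and its right rim (443,258)→(465,0).

Run:
```python
from h import *
from station import env
T=np.load("pics/w7.png.npy")
p=cast("wrist",[(202,257),(443,258),(179,0),(466,0)],20,T)
print(p.round(1)[:,:2].tolist(), ((p-T[:3,3])@T[:3,:3]).round(1).tolist())
print(env.get_obs()["position"])
```

```text
[[522.5, 194.1], [679.4, 182.5], [534.7, 343.8], [688.1, 332.7]] [[-27.8, -78.4, 70.8], [-28.2, 78.9, 70.3], [122.3, -76.9, 70.7], [122.2, 77.0, 70.2]]
[603.30898701 216.32393549  90.7636102 ]
```

arm_command --turn '[[0,0,0],[0,0,0],[0,0,0],[0,0,0],[0,0,0],[0,0,0],[0,0,0],[0,0,0]]' --travel '[[0.025,0,0],[0.025,0,0.1],[0.025,0,0.2],[0.025,0,0.28],[0.025,0,0.34],[0.025,0,0.36],[0.025,0,0.373],[0.025,0,0.373]]' --claw '[0,0,0,0,0,0,0,0]'

```text
clock: 15.33
position: [605.5, 222.1, 16.6]
orientation: [-2.298, -2.142, 0.0]
contact_force: [-0.4, -0.2, 0.1]
width: 42.7
grip_force: 31.0
```

arm_command --turn '[[0,0,0],[0,0,0],[0,0,0],[0,0,0],[0,0,0],[0,0,0]]' --travel '[[0,0,0],[0,0,0],[0,0,0],[0,0,0],[0,0,0],[0,0,0]]' --claw '[0,0,0.7,0.7,0.7,0.7]'

```text
clock: 15.83
position: [605.7, 222.1, 16.8]
orientation: [2.298, 2.142, 0.001]
contact_force: [0.2, 0.7, 0.4]
width: 59.9
grip_force: 0.0
```

arm_command --turn '[[0,0,0],[0,0,0],[0,0,-0.0056],[0,0,-0.0056],[0,0,-0.0056],[0,0,-0.0056],[0,0,-0.0056],[0,0,-0.0056]]' --travel '[[0,0,-0.2],[0,0,-0.4],[0.235,-0.98,-0.4],[0.235,-0.98,-0.4],[0.235,-0.98,-0.4],[0.235,-0.98,-0.4],[0.235,-0.98,-0.4],[0.235,-0.98,-0.4]]' --claw '[0.7,0.7,1,1,1,1,1,1]'

```text
clock: 16.5
position: [403.8, 282.6, 96.2]
orientation: [-2.252, -2.183, 0.016]
contact_force: [-0.9, -0.8, 0.1]
width: 85.6
grip_force: 0.0
```

arm_command --turn '[[0,0,0],[0,0,0],[0,0,0],[0,0,0],[0,0,0],[0,0,0],[0,0,0],[0,0,0]]' --travel '[[0.006,-0.178,0],[0.006,-0.178,0.1],[0.006,-0.178,0.2],[0.006,-0.178,0.3],[0.006,-0.178,0.37],[0.006,-0.178,0.38],[0.006,-0.178,0.38],[0.006,-0.178,0.38]]' --claw '[1,1,1,1,1,1,1,1]'

```text
clock: 17.17
position: [378.2, 285.3, 20.9]
orientation: [2.26, 2.182, 0.001]
contact_force: [0.1, -0.0, -0.1]
width: 85.1
grip_force: 0.0
```

Run:
```python
from h import *
from station import env
i,T=look(env,"pics/w8.png");held(i,T);poly(i,T)
```

```text
17.17 [378.2 285.3  20.9] yaw 87.98
[377.2 278.1] [60.6 44. ] 87.9 tool [-7.2 -0.7  8.9] area 2181
poly in tool [[23.0, -20.0], [-17.0, -22.0], [-38.0, 0.0], [-16.0, 21.0], [19.0, 21.0]]
```

View pics/w8.png

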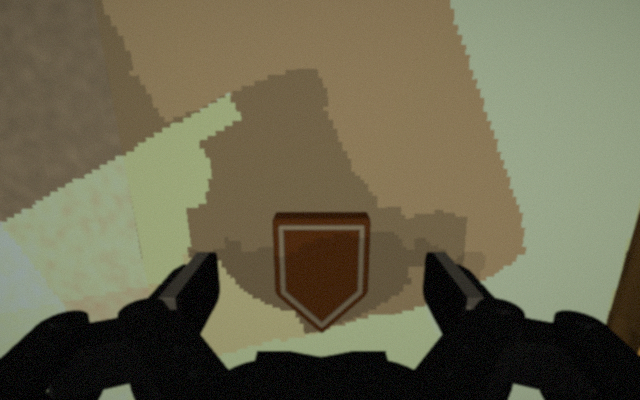

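Gable_b is centred and aligned at (322,260), tip toward the palm.

arm_command --turn '[[0,0,0],[0,0,0],[0,0,0],[0,0,0],[0,0,0],[0,0,0],[0,0,0],[0,0,0]]' --travel '[[0.008,0,0.02],[0.008,0,0.04],[0.008,0,0.047],[0.008,0,0.047],[0.008,0,0.047],[0.008,0,0.047],[0.008,0,0.047],[0.008,0,0.047]]' --claw '[1,1,0,0,0,0,0,0]' --grip_force 30

```text
clock: 17.88
position: [377.8, 286.8, 11.4]
orientation: [2.26, 2.182, 0.0]
contact_force: [-0.1, 0.0, 3.0]
width: 43.3
grip_force: 30.7
```

arm_command --turn '[[0,0,0],[0,0,0],[0,0,0.0056],[0,0,0.0056],[0,0,0.0056],[0,0,0.0056],[0,0,0.0056],[0,0,0.0056]]' --travel '[[0,0,-0.2],[0,0,-0.4],[0.155,0.98,-0.4],[0.155,0.98,-0.4],[0.155,0.98,-0.4],[0.155,0.98,-0.4],[0.155,0.98,-0.4],[0.155,0.98,-0.4]]' --claw '[0,0,0,0,0,0,0,0]'

```text
clock: 18.55
position: [583.5, 311.4, 92.0]
orientation: [2.297, 2.135, 0.016]
contact_force: [0.9, 1.0, 0.4]
width: 43.0
grip_force: 30.8
```

arm_command --turn '[[0,0,0],[0,0,0],[0,0,0],[0,0,0],[0,0,0]]' --travel '[[0,0.175,0],[0,0.175,0],[0,0.175,0],[0,0.175,0],[0,0.175,0]]' --claw '[0,0,0,0,0]'

```text
clock: 18.97
position: [608.0, 308.3, 90.7]
orientation: [-2.297, -2.141, 0.003]
contact_force: [-0.8, 0.7, -0.0]
width: 43.1
grip_force: 30.9
```

Run:
```python
from h import *
from station import env
i,T=look(env,"pics/w9.png")
```

```text
18.97 [608.  308.3  90.7] yaw 85.99
```

View pics/w9.png

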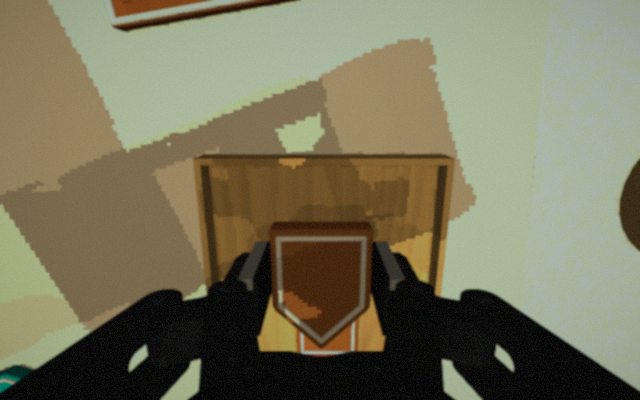

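The held gable is at (321,280) and the box's far rim at row 157. Gable_a peeks out below at (328,340), and I need a closer look there.

Run:
```python
from h import *
from station import env
T=np.load("pics/w9.png.npy")
p=cast("wrist",[(200,157),(450,157),(205,290),(440,290)],20,T)
print(((p-T[:3,3])@T[:3,:3]).round(1).tolist())
p=cast("wrist",[(320,330),(300,350),(355,350)],16,T);print(p.round(),((p-T[:3,3])@T[:3,:3]).round(1).tolist())
i=cv2.imread("pics/w9.png")[205:365,230:410];cv2.imwrite("pics/c9.png",cv2.resize(i,None,fx=3.5,fy=3.5,interpolation=cv2.INTER_CUBIC))
```

```text
[[37.8, -73.6, 70.8], [37.8, 76.9, 70.5], [-51.9, -78.7, 70.9], [-51.7, 79.2, 70.5]]
[[600. 223.  16.]
 [585. 207.  16.]
 [624. 204.  16.]] [[-85.9, -1.4, 74.7], [-102.7, -15.9, 74.8], [-102.6, 23.9, 74.7]]
```

View pics/c9.png

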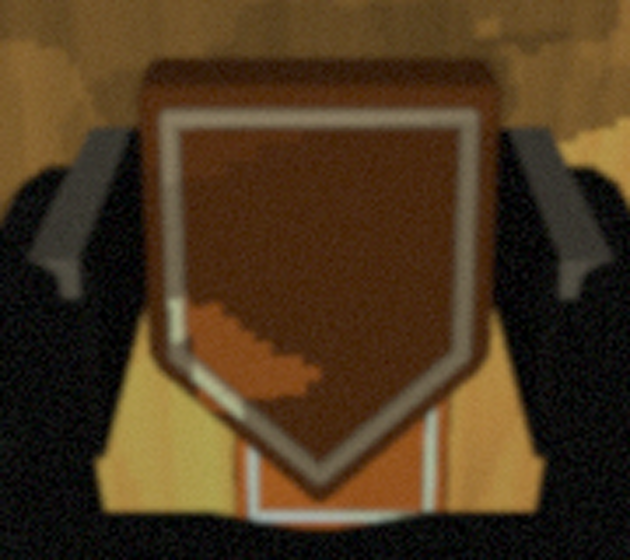

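The crop shows gable_a's foot below the held gable's tip. Tip-to-tip spacing is about 4 mm and the far wall is 13 mm away, so I'll shift 4 mm outward and lower.

arm_command --turn '[[0,0,0],[0,0,0],[0,0,0],[0,0,0],[0,0,0],[0,0,0],[0,0,0],[0,0,0]]' --travel '[[0.02,0,0],[0.02,0,0.1],[0.02,0,0.2],[0.02,0,0.28],[0.02,0,0.34],[0.02,0,0.36],[0.02,0,0.375],[0.02,0,0.375]]' --claw '[0,0,0,0,0,0,0,0]'

```text
clock: 19.68
position: [609.9, 312.7, 16.3]
orientation: [-2.298, -2.142, -0.0]
contact_force: [-0.4, -0.2, 0.6]
width: 42.8
grip_force: 30.9
```

arm_command --turn '[[0,0,0],[0,0,0],[0,0,0],[0,0,0],[0,0,0],[0,0,0]]' --travel '[[0,0,0],[0,0,0],[0,0,0],[0,0,0],[0,0,0],[0,0,0]]' --claw '[0,0,0.7,0.7,0.7,0.7]'

```text
clock: 20.18
position: [610.1, 312.4, 16.4]
orientation: [2.298, 2.142, 0.001]
contact_force: [0.1, 0.5, -0.5]
width: 59.7
grip_force: 0.0
```

arm_command --turn '[[0,0,0],[0,0,0],[0,0,0],[0,0,0],[0,0,0],[0,0,0],[0,0,0],[0,0,0]]' --travel '[[0,0,-0.2],[0,0,-0.4],[-0.95,-0.325,-0.4],[-0.95,-0.325,-0.4],[-0.95,-0.325,-0.4],[-0.95,-0.325,-0.4],[-0.95,-0.325,-0.4],[-0.95,-0.325,-0.4]]' --claw '[0.7,0.7,1,1,1,1,1,1]'

```text
clock: 20.85
position: [527.9, 122.8, 96.0]
orientation: [-2.301, -2.135, 0.008]
contact_force: [-1.0, 0.7, 0.7]
width: 85.4
grip_force: 0.0
```

arm_command --turn '[[0,0,0],[0,0,0],[0,0,0],[0,0,0],[0,0,0],[0,0,0],[0,0,0],[0,0,0]]' --travel '[[-0.62,-0.2,0],[-0.62,-0.2,0],[-0.62,-0.2,0],[-0.62,-0.2,0.1],[-0.62,-0.2,0.2],[-0.62,-0.2,0.3],[-0.62,-0.2,0.38],[-0.62,-0.2,0.38]]' --claw '[1,1,1,1,1,1,1,1]'

```text
clock: 21.52
position: [482.4, 6.8, 17.9]
orientation: [-2.297, -2.139, 0.003]
contact_force: [-0.4, 0.1, -0.3]
width: 85.1
grip_force: 0.0
```

Run:
```python
from h import *
from station import env
i,T=look(env,"pics/w10.png");held(i,T)
```

```text
21.52 [482.4   6.8  17.9] yaw 85.93
[482.3   8.2] [46.3 49.1] 15.2 tool [ 1.4 -0.1  5.9] area 1771
```

arm_command --turn '[[0,0,0],[0,0,0],[0,0,0],[0,0,0],[0,0,0],[0,0,0],[0,0,0],[0,0,0]]' --travel '[[0.007,0,0.02],[0.007,0,0.04],[0.007,0,0.045],[0.007,0,0.045],[0.007,0,0.045],[0.007,0,0.045],[0.007,0,0.045],[0.007,0,0.045]]' --claw '[1,1,0,0,0,0,0,0]' --grip_force 30

```text
clock: 22.23
position: [483.5, 8.0, 11.9]
orientation: [2.298, 2.141, 0.001]
contact_force: [-0.3, 0.7, 5.4]
width: 46.1
grip_force: 30.2
```

arm_command --turn '[[0,0,0],[0,0,0],[0,0,0],[0,0,0],[0,0,0],[0,0,0],[0,0,0],[0,0,0]]' --travel '[[0,0,-0.2],[0,0,-0.4],[-0.8,0.45,-0.4],[-0.8,0.45,-0.4],[-0.8,0.45,-0.4],[-0.8,0.45,-0.4],[-0.8,0.45,-0.4],[-0.8,0.45,-0.4]]' --claw '[0,0,0,0,0,0,0,0]'

```text
clock: 22.9
position: [564.9, -163.2, 91.7]
orientation: [2.298, 2.133, 0.003]
contact_force: [0.9, 0.6, -0.3]
width: 45.5
grip_force: 31.0
```

arm_command --turn '[[0,0,0],[0,0,0],[0,0,0],[0,0,0],[0,0,0],[0,0,0],[0,0,0]]' --travel '[[-0.484,0.27,0],[-0.484,0.27,0],[-0.484,0.27,0],[-0.484,0.27,0],[-0.484,0.27,0],[-0.484,0.27,0],[-0.484,0.27,0]]' --claw '[0,0,0,0,0,0,0]'

```text
clock: 23.48
position: [607.3, -256.0, 90.6]
orientation: [-2.294, -2.141, 0.001]
contact_force: [0.3, -0.5, -0.3]
width: 46.2
grip_force: 31.0
```

Run:
```python
from h import *
from station import env
i,T=look(env,"pics/w11.png");print(env.get_obs()["position"])
```

```text
23.48 [ 607.3 -256.    90.6] yaw 86.04
[ 607.65333736 -256.11107754   90.78669916]
```

View pics/w11.png

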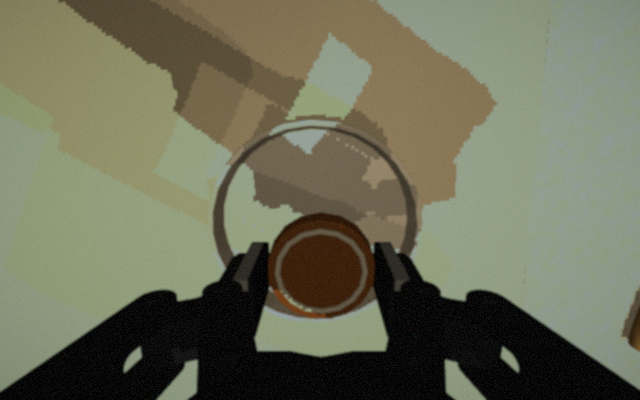

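The held disc is at (321,266) and the dish rim spans columns 211–417 and rows 117–318. That puts the dish centre about 5 mm left and 3 mm back.

arm_command --turn '[[0,0,0],[0,0,0],[0,0,0],[0,0,0],[0,0,0],[0,0,0],[0,0,0],[0,0,0]]' --travel '[[-0.015,-0.02,0],[-0.015,-0.02,0.1],[-0.015,-0.02,0.2],[-0.015,-0.02,0.28],[-0.015,-0.02,0.34],[-0.015,-0.02,0.36],[-0.015,-0.02,0.373],[-0.015,-0.02,0.373]]' --claw '[0,0,0,0,0,0,0,0]'

```text
clock: 24.2
position: [604.5, -260.8, 16.7]
orientation: [-2.298, -2.142, 0.0]
contact_force: [0.4, 0.6, -0.4]
width: 46.2
grip_force: 31.1
```

arm_command --turn '[[0,0,0],[0,0,0],[0,0,0],[0,0,0],[0,0,0],[0,0,0]]' --travel '[[0,0,0],[0,0,0],[0,0,0],[0,0,0],[0,0,0],[0,0,0]]' --claw '[0,0,0.72,0.72,0.72,0.72]'

```text
clock: 24.7
position: [604.7, -261.1, 16.8]
orientation: [2.298, 2.142, 0.0]
contact_force: [0.6, -0.3, 0.4]
width: 61.4
grip_force: 0.0
```

arm_command --turn '[[0,0,0],[0,0,0],[0,0,0],[0,0,0],[0,0,0],[0,0,0],[0,0,0],[0,0,0]]' --travel '[[0,0,-0.2],[0,0,-0.4],[0,0,-0.6],[0,-0.9,-1],[0,-0.9,-1],[0,-0.9,-1],[0,-0.9,-1],[0,-0.9,-1]]' --claw '[0.72,0.72,0.72,0.72,0.72,0.72,0.72,0.72]'

```text
clock: 25.37
position: [422.1, -247.3, 217.6]
orientation: [-2.298, -2.141, 0.001]
contact_force: [0.9, -1.3, 0.1]
width: 61.7
grip_force: 0.0
```

Run:
```python
from h import *
from station import env
s=env.get_image("scene")["img"];cv2.imwrite("pics/end.png",cv2.resize(s[120:280,130:530],(800,320),interpolation=cv2.INTER_CUBIC))
a=cv2.imread("pics/scene0.png");print(cv2.absdiff(a,s)[192:250,445:506].max(),cv2.absdiff(a,s)[150:205,135:195].mean())
```

```text
9 6.233838383838384
```

View pics/end.png

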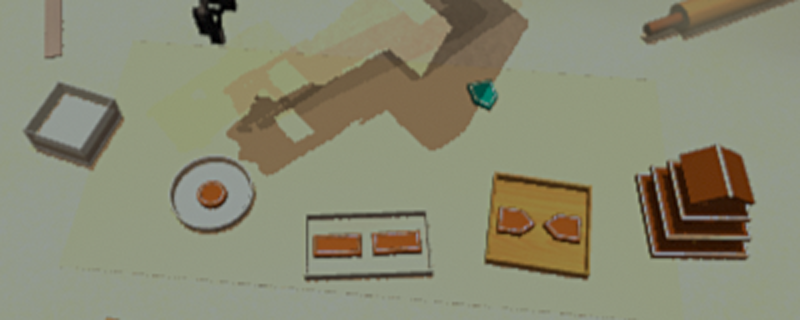

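All five pieces lie flat in their trays with the icing up: slabs at (337,244) and (397,241), gables at (515,221) and (565,228), disc at (211,194). The tower, tub and turquoise piece look unmoved.

```bash
python3 -c "
from station import env
print(env.finish_job())"
```

```text
the job is handed in; nothing more can be done
None
```

The job is handed in: both roof slabs are in the long tin, both gables in the square box and the round piece in the round dish, all flat with the icing up, about 25 s on the robot's clock, and the tower, tub and turquoise piece were left alone.

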